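# Fit the transport lock pin of a bench shaker by feel

## Task

Lock the shaker for transport: pull the lock pin out of its stand, put it down through the round opening in the shaker's platform, and feel with its tip, pressing only lightly, for the hidden socket in the sprung plate inside. When it drops in, lower it gently until its collar lies flat on the platform, let go of it, and leave the other things where they are.

Things in the scene. Friction and masses are not known exactly. Their poses are not given: they have to be found in the camera images.
- lock_pin_grip (a point): centre of the lock pin's black grip: square, 24 x 24 mm, 44 mm tall, flat sides facing its x and y axes. Below the grip sits a steel disc collar 60 mm wide, 6 mm thick, its top 22 mm below this point; below that a 12 mm round steel shank. Loose, about 0.16 kg, z up along the pin. It starts upright in its stand, collar resting on the stand's top
- lock_pin_collar (a point): centre of the underside of the lock pin's collar, 28 mm below the centre of the grip; z up along the pin. Pin in the socket: this comes down level with the platform's top. Pin tip on the plate beside the socket: it stays 14 mm above the platform
- lock_pin_tip (a point): centre of the pin's tip: 82 mm below the centre of the grip, 54 mm below the collar's underside; the tip's edge is bevelled, 2 mm wide and 3 mm high. In the stand 54 mm of shank sits in the hole, so lift the pin 60 mm to free it
- pin_stand: grey plastic stand, fixed: a block 68 x 68 mm and 62 mm tall on a foot 90 x 90 mm, with one hole 17 mm wide in its top in which the pin is parked; origin at the centre of its underside
- shaker: low bench shaker, fixed: white housing with a flat aluminium platform 180 x 230 mm, its top 72 mm above the table, with 5 mm low rails along the two long edges; origin at the centre of its underside, front (dark display, two knobs) to its -x
- lock_opening (a point): centre of the round opening, 38 mm wide, in the platform, at the height of the platform's top, 45 mm to -y of the shaker's centre; z up. 40 mm below, inside, lies a flat lock plate with one blind socket 13.5 mm wide, 18 mm deep, 1.5 mm bevel. The socket's centre is 2 to 10 mm off the opening's centre, in an unknown direction that differs each time: find it by sliding the pin's tip over the plate
- lock_plate (a joint): how far the lock plate inside the shaker is pressed down, m: 0 at rest, up to 0.010. It gives like a spring: it begins to sink at about 3 N and sinks 1 mm for every further 2 N; pressed below 0.008 (about 19 N) it counts as damaged
- pot: white screw-cap specimen pot, 50 mm wide, 55 mm tall, standing on the platform; bystander; origin at the centre of its underside
- dish: small round culture dish, 60 mm wide, 12 mm tall, on the platform; bystander; origin at the centre of its underside
- small_bottle: small round capped bottle, 44 mm wide, 90 mm tall, on the table behind the stand; bystander; origin at the centre of its underside
Not all that is in view belongs to the job. Leave any blue or red look-alike of the part that bears lock_pin_grip alone.

How it is judged:
On the way, in this order (a step that is already met when the one before it is completed fails the run):
1. the lock pin is lifted clear out of its stand (z of lock_pin_tip in the frame of pin_stand above 0.064 m), for 0.1 s.
2. the tip of the pin is down inside the opening of the platform (horizontal distance between lock_pin_tip and lock_opening below 0.019 m and z of lock_pin_tip in the frame of lock_opening below -0.02 m), for 0.1 s.
At the end, for the whole second after the job is handed in: The lock pin stands upright (within 3.5 degrees) and at rest in the socket, its collar down on the platform (within 2.5 mm) over the opening (centre within 14 mm of the opening's centre), and the lock plate is not pressed down (less than 3 mm) (z of lock_pin_collar in the frame of lock_opening below 0.0025 m and horizontal distance between lock_pin_collar and lock_opening below 0.014 m and angle between lock_pin_collar's own z axis and vertical below 0.06 rad and linear speed of lock_pin below 0.01 m/s and value of joint lock_plate below 0.003 m); the robot touches nothing.
It fails at once if the lock plate is pressed down more than 8 mm (about 19 N) (value of joint lock_plate above 0.008 m).
It fails at once if the pin is forced against the shaker with more than 35 N (contact force between lock_pin and shaker above 35 N).
It fails at once if a bystander (pot, dish or small bottle) is moved more than 25 mm (distance of any of pot, dish, small_bottle from where it was at the start of the episode above 0.025 m).
It also fails if it takes over 64 s, if anything falls off the work surface, if the arm or the gripper's body presses on something with over 40 N, if the wrist force passes 120 N, or if a joint passes its speed limit or range.

## Robot

A 7-joint arm with a two-finger parallel gripper is mounted at the origin on a cart in front of the work surface, level with it; the furniture and walls round the work are solid. World frame = base frame: x ahead of the robot, y to its left, z up, the work surface at z = 0. Lengths are in m, angles in rad, forces in N, time in s.
With the tool pointing down it reaches from about 0.425 to 0.875 m from the base axis. Payload 4.7 kg.
Tool frame: the origin (TCP) lies midway between the tips of the shut fingers; the grasp point (between the pads) lies 19 mm behind it; z points along the fingers, y is the direction in which the jaws open and shut (so a half turn about z gives the same grasp; the last joint's range is limited). The gripper opens to 87 mm and grips with 3 to 60 N. Pads are 19 mm wide; open, the fingers measure 117 mm over their backs; the gripper's body (75 mm by 190 mm) begins 51 mm behind the grasp point.
Start: joints at [1.316, 0.321, -0.07, 1.45, 0.023, 1.371, -0.057], TCP at [0.173, -0.627, 0.223] pointing down, gripper open.
Joint ranges: [-2.86, 2.86], [-0.3, 2.09], [-1.38, 1.24], [0.06, 2.45], [-1.56, 4.7], [0.09, 2.05], [-2.69, 2.69]. Speed limits (rad/s): [2.57, 2.57, 3.14, 3.14, 3.14, 3.14, 3.14].

## Interface

Orientations are given as a unit quaternion [w, x, y, z].
In Python, from bench import robot gives the robot as it stands.
- The arm moves only by the tool drive_tool, never from a script. Its argument "commands" is a list of rows, each a list of 4 numbers: the shift along the world's x, y, z in m, then the turn about the world's z in degrees. In form: [[tx, ty, tz, twist], ...]. A call has 1 to 5 rows; each row shifts and turns the pose as measured when the row begins; what a row does not reach is not made up. A row lasts 1/12 s, in which the tool goes at most 41.7 mm and 7.16 degrees, less where a joint would pass 70% of its speed; a pose out of reach is approached as far as the arm can. A call is refused whole if a number of a shift passes 0.0417 or a number of a turn 7.16, either way. A call with a gripper value outside its range is refused whole. "gripper" is the closure, from -1 (fully open) to 1 (shut), so that 0 is half open, set as the call begins (left out, the last holds). The fingers move at their own pace and stop on an object; "force" is the grip in N (left out, the last holds). Time passes only in rows, so rows that do not move let the fingers close. It gives the time, the measured TCP pose, the force and the opening at its end, in the units of the state.
- robot.state(): the state, without advancing time (a new reading comes with each control period).
- robot.get_image(name): name is "scene" or "top"; returns a dict with "frame" (384x512x3 uint8, red, green, blue), "fx", "fy", "cx", "cy" (pixels), "extrinsics" (4x4, takes a point from world to camera coordinates). Camera axes: x right, y down, z forward; pixel columns grow to the right and rows downward; lengths in m; the calibration is good to about 2 mm. A picture is of the moment at which its call begins. There is no depth.
- robot.sign_off(): hands the job in, once; it reports no verdict.
Trained networks look in the newest picture that a camera, given by its name, has taken for a name from the list of things; names that differ only in an ending like _2 or _b are one class to them, and where a whole thing is asked for, a point or a joint stands for the part that bears it (a point fixed in the world has none). Each returns a list of dicts, best first, with "conf" (0 to 1); they miss things now and then, are a little off and sometimes report something else, mostly with a low value. They report only what shows in the picture. A call takes as long as a camera call. They do not tell look-alikes from the thing itself.
- robot.recognise(camera, name): "centre" ([x, y, z] in m, in the coordinates of the camera as it stood for that picture, good to about 4 mm: the middle of the surface that is visible of it).
The state is a dict: "time": time; "joint_positions": joint angles; "qd": joint speeds; "effort": joint torques, N m; "tcp_pos": TCP position; "ee_rot": TCP orientation; "wrist_force": force on the tool from outside, world axes, zero at the start; "wrist_torque": the same for the moment, N m; "opening": finger opening in m.
Only numpy, scipy, OpenCV 4.12 (cv2) and the standard library are available. Lean on these libraries where they do the work, as an engineer would, in place of code of your own. Each camera call takes 0.05 s, during which the arm holds its last target. There are 200 camera calls.

## Working session

There is one attempt and no reset: what is moved stays moved. The work goes in short steps, Python scripts to look and compute and a tool call to move; the robot and the scene stay as the last step left them, time stands still between calls to the robot, and variables do not carry over. Pictures are saved under pics/ and viewed, about 8 in all and at most 12, crops included, and the job is handed in when it is done.

Besides the shell and the picture viewer there is one more tool, called after "Call:" by a JSON object that holds its "api" and its "payload", one argument or row to a line. drive_tool: Moves the arm, as the interface text tells. Its arguments: {"type":"object","properties":{"commands":{"type":"array"},"gripper":{"type":"number"},"force":{"type":"number"}},"required":["commands"]}

```bash
mkdir -p pics; cat > h.py <<'E'
import numpy as np, cv2
from bench import robot
def save(cam,name,box=None,scale=1):
    d=robot.get_image(cam); f=d["frame"][:,:,::-1]
    if box: f=f[box[1]:box[3],box[0]:box[2]]
    f=cv2.resize(f,None,fx=scale,fy=scale,interpolation=cv2.INTER_CUBIC); cv2.imwrite("pics/"+name,f); return d
def proj(d,p):
    c=d["extrinsics"]@np.r_[p,1]; return np.array([d["fx"]*c[0]/c[2]+d["cx"],d["fy"]*c[1]/c[2]+d["cy"]])
def ray(d,uv,z):
    E=d["extrinsics"];R=E[:3,:3];o=-R.T@E[:3,3]
    r=R.T@np.array([(uv[0]-d["cx"])/d["fx"],(uv[1]-d["cy"])/d["fy"],1]); return o+r*(z-o[2])/r[2]
def rec(d,cam,name):
    E=d["extrinsics"];out=[]
    for r in robot.recognise(cam,name):
        p=E[:3,:3].T@(np.array(r["centre"])-E[:3,3]); out.append((round(r["conf"],2),p.round(4).tolist(),proj(d,p).round().tolist()))
    return out
E
python3 - <<'E'
from h import *
for cam in("scene","top"):
    d=save(cam,cam+"0.png",None,1.5)
    print(cam,d["fx"],(-d["extrinsics"][:3,:3].T@d["extrinsics"][:3,3]).round(3))
    for n in("lock_pin_grip","lock_pin_collar","pin_stand","shaker","lock_opening","pot","dish","small_bottle"):
        print(n,*rec(d,cam,n),sep="\n   ")
print(robot.state())
E
```

```text
scene 363.70164650243106 [-0.017 -0.489  0.504]
lock_pin_grip
   (0.95, [0.5459, -0.159, 0.0607], [308.0, 215.0])
   (0.68, [0.3814, -0.1857, 0.0615], [269.0, 259.0])
   (0.57, [0.4756, -0.2871, 0.0697], [346.0, 255.0])
lock_pin_collar
   (0.93, [0.4693, -0.2972, 0.0682], [349.0, 260.0])
   (0.89, [0.5465, -0.159, 0.059], [308.0, 216.0])
   (0.61, [0.3804, -0.1846, 0.0545], [268.0, 262.0])
pin_stand
   (0.81, [0.4527, -0.3023, 0.03], [344.0, 282.0])
shaker
   (0.73, [0.43, 0.1113, 0.0698], [184.0, 187.0])
lock_opening
   (0.65, [0.4271, 0.1136, 0.0681], [183.0, 188.0])
pot
   (0.93, [0.4814, 0.2105, 0.1082], [174.0, 153.0])
dish
   (0.8, [0.4205, 0.2239, 0.0729], [152.0, 172.0])
small_bottle
   (0.68, [0.6347, -0.161, 0.0498], [330.0, 203.0])
top 377.6510211383204 [ 0.417 -0.026  0.928]
lock_pin_grip
   (0.95, [0.3897, -0.174, 0.0586], [328.0, 251.0])
   (0.69, [0.4818, -0.2781, 0.0638], [374.0, 212.0])
   (0.65, [0.551, -0.1504, 0.0609], [318.0, 181.0])
lock_pin_collar
   (0.85, [0.4802, -0.2775, 0.0654], [374.0, 212.0])
   (0.74, [0.3905, -0.1753, 0.06], [329.0, 251.0])
   (0.57, [
[... 459 characters left out ...]
time': 0.9, 'joint_positions': array([ 1.31608111,  0.32096277, -0.0700919 ,  1.45051125,  0.02260919,
        1.37076566, -0.05690993]), 'qd': array([ 0.00035667,  0.00084179, -0.00223885, -0.00032902, -0.00130804,
        0.00213075,  0.00092967]), 'effort': array([ 8.94309669e-04, -4.91080463e+01, -4.02798643e-01, -3.12770283e+01,
       -6.37250394e-02,  3.35220352e-02, -8.27894723e-06]), 'tcp_pos': array([ 0.17260896, -0.62669217,  0.22260501]), 'ee_rot': array([ 7.35492827e-05,  9.90980652e-01,  1.34005006e-01, -1.76374639e-05]), 'wrist_force': array([ 0.9193678 ,  0.6136108 , -0.39040647]), 'wrist_torque': array([ 0.00215126, -0.0697772 , -0.01353219]), 'opening': 0.08697118264696106}
```

View pics/scene0.png

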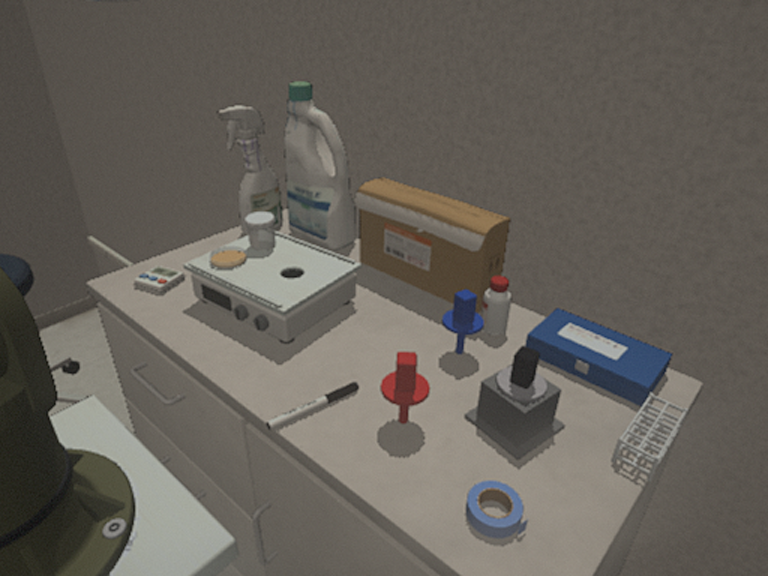

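View pics/top0.png

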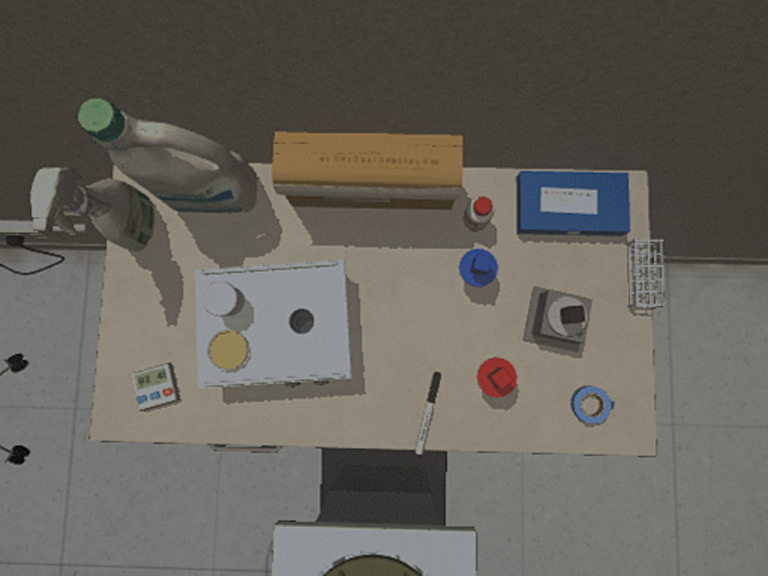

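The scene view has three candidates for the pin: red at (270,250), blue at (309,208) and the black grip in the grey stand at (349,245). The black one matches the description. The opening shows in the top view at about (201,214). I'll check close crops of both.

```bash
python3 - <<'E'
from h import *
a=save("scene","a.png",(300,215,390,305),4); b=save("top","b.png",(340,180,400,240),6)
c=save("top","c.png",(120,165,240,265),4)
A=cv2.imread("pics/a.png");B=cv2.imread("pics/b.png");C=cv2.imread("pics/c.png")
cv2.imwrite("pics/crop1.png",np.hstack([A[:360],B[:360,:360]]))
def dark(d,box,t):
    g=cv2.cvtColor(d["frame"],cv2.COLOR_RGB2GRAY)[box[1]:box[3],box[0]:box[2]]
    n,l,s,ce=cv2.connectedComponentsWithStats((g<t).astype(np.uint8))
    return [(s[i].tolist(),(ce[i]+box[:2]).round(1).tolist()) for i in range(1,n) if s[i][4]>15]
print("grip top",dark(b,(340,180,400,240),35)); print("grip scene",dark(a,(330,225,370,262),35))
o=dark(b,(185,195,220,235),90); print("open",o)
for s,ce in o: print(ray(b,ce,.072), ray(b,(s[0]+185,ce[1]),.072),ray(b,(s[0]+185+s[2],ce[1]),.072))
o=dark(a,(180,170,205,192),70); print("open sc",o)
for s,ce in o: print(ray(a,ce,.072))
E
```

```text
grip top []
grip scene []
open [([8, 11, 16, 16, 207], [200.6, 213.7])]
[0.46696569 0.1175946  0.072     ] [0.46652869 0.13490896 0.072     ] [0.46744839 0.09846943 0.072     ]
open sc [([8, 10, 14, 5, 61], [194.4, 181.9])]
[0.461073   0.11079226 0.072     ]
```

View pics/crop1.png

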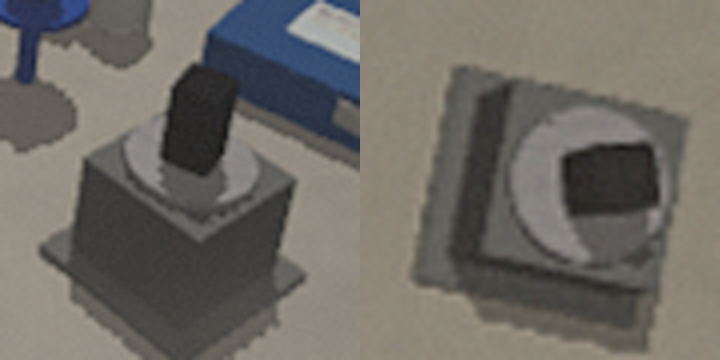

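View pics/c.png

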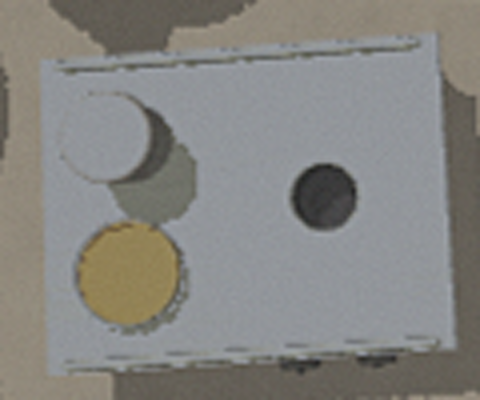

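The crops confirm the choice: a black grip on a steel collar in the grey stand, turned slightly in yaw. The opening is clear, at about (201,214) in the top view. Next I'll fit the pin's pose to its silhouette.

```bash
python3 - <<'E'
from h import *
from scipy.optimize import differential_evolution
ims={}
for cam,box in(("top",(360,190,400,225)),("scene",(335,225,365,262))):
    d=robot.get_image(cam); g=cv2.cvtColor(d["frame"],cv2.COLOR_RGB2GRAY)
    S=8; crop=cv2.resize(g[box[1]:box[3],box[0]:box[2]],None,fx=S,fy=S,interpolation=cv2.INTER_LINEAR)
    m=(crop<58).astype(np.uint8); n,l,s,c=cv2.connectedComponentsWithStats(m); k=1+s[1:,4].argmax(); m=(l==k).astype(np.uint8)
    print(cam,g[box[1]:box[3],box[0]:box[2]].min(),s[k],c[k]/S+box[:2]); ims[cam]=(d,box,S,m)
def sil(d,box,S,shape,x,y,yaw):
    c,s=np.cos(yaw),np.sin(yaw); P=[]
    for a in(-.012,.012):
        for b in(-.012,.012):
            for z in(.068,.112): P.append((proj(d,[x+c*a-s*b,y+s*a+c*b,z])-box[:2]+.5)*S)
    q=np.zeros(shape,np.uint8); cv2.fillConvexPoly(q,cv2.convexHull(np.array(P).round().astype(np.int32)),1); return q
def cost(p,cams): 
    t=0
    for c in cams:
        d,b,S,m=ims[c]; q=sil(d,b,S,m.shape,*p); t+=1-(q&m).sum()/(q|m).sum()
    return t
for cams in(("top",),("scene",),("top","scene")):
    r=differential_evolution(cost,[(.44,.52),(-.32,-.25),(-.785,.785)],args=(cams,),seed=1,maxiter=60); print(cams,r.x[:2].round(4),np.degrees(r.x[2]).round(1),r.fun)
E
```

```text
top 30 [  112   113   126    94 10052] [381.70970951 209.90539196]
scene 27 [   44     0   196   272 31831] [352.19951855 241.53157692]
('top',) [ 0.485  -0.2838] 12.4 0.18669371196754558
('scene',) [ 0.4857 -0.2854] 15.9 0.2649102575475325
('top', 'scene') [ 0.4858 -0.2859] 13.7 0.4600461735383262
```

```bash
cat > fit.py <<'E'
from h import *
from scipy.optimize import differential_evolution
ims={}; pan=[]
for cam,box,T in(("top",(360,190,400,225),62),("scene",(335,225,365,262),52)):
    d=robot.get_image(cam); g=cv2.cvtColor(d["frame"],cv2.COLOR_RGB2GRAY)
    S=10; H,W=box[3]-box[1],box[2]-box[0]
    crop=cv2.resize(g[box[1]:box[3],box[0]:box[2]],None,fx=S,fy=S,interpolation=cv2.INTER_LINEAR)
    m=(crop<T).astype(np.uint8); m=cv2.morphologyEx(m,cv2.MORPH_OPEN,np.ones((25,25))); n,l,s,c=cv2.connectedComponentsWithStats(m)
    # component nearest expected grip
    e=(proj(d,[.485,-.284,.09])-box[:2]+.5)*S; k=l[int(e[1]),int(e[0])]; m=(l==k).astype(np.uint8); print(cam,k,s[k]); ims[cam]=(d,box,S,m,crop)
def hull(d,box,S,x,y,yaw):
    c,s=np.cos(yaw),np.sin(yaw)
    P=[(proj(d,[x+c*a-s*b,y+s*a+c*b,z])-box[:2]+.5)*S for a in(-.012,.012) for b in(-.012,.012) for z in(.068,.112)]
    return cv2.convexHull(np.array(P).round().astype(np.int32))
def cost(p,cams):
    t=0
    for c in cams:
        d,b,S,m,_=ims[c]; q=np.zeros_like(m); cv2.fillConvexPoly(q,hull(d,b,S,*p),1); t+=1-(q&m).sum()/(q|m).sum()
    return t
for cams in(("top",),("scene",),("top","scene")):
    r=differential_evolution(cost,[(.44,.52),(-.32,-.25),(-.785,.785)],args=(cams,),seed=1,maxiter=60); print(cams,r.x[:2].round(4),np.degrees(r.x[2]).round(1),round(r.fun,3))
for c in ims:
    d,b,S,m,crop=ims[c]; v=cv2.cvtColor(crop,cv2.COLOR_GRAY2BGR)
    cv2.polylines(v,[hull(d,b,S,*r.x)],True,(0,0,255),1); cv2.drawContours(v,cv2.findContours(m,0,2)[0],-1,(0,255,0),1)
    pan.append(cv2.copyMakeBorder(v,0,380-v.shape[0],0,0,0))
cv2.imwrite("pics/fit.png",np.hstack(pan))
E
python3 fit.py
```

```text
top 2 [  140   142   156   116 16038]
scene 1 [   60    67   201   268 37130]
('top',) [ 0.4847 -0.2834] 11.9 0.174
('scene',) [ 0.4838 -0.2862] 17.7 0.137
('top', 'scene') [ 0.4857 -0.2855] 15.0 0.335
```

View pics/fit.png

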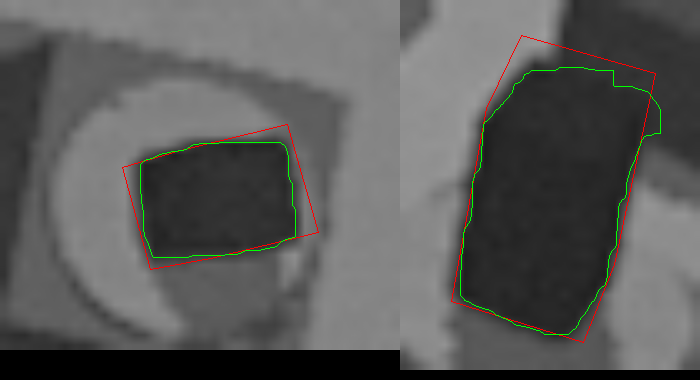

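```bash
python3 - <<'E'
from h import *
d=robot.get_image("top"); print("collar",ray(d,(377.8,210.4),.068)); a,b=ray(d,(374.7-.2,215.1),.09)[:2],0
for p in [(374.8,215.2),(389,213.3),(388,203.8),(373.5,206)]: print(ray(d,p,.105)[:2])
E
```

```text
collar [ 0.48486419 -0.28455926  0.068     ]
[ 0.47133042 -0.26683566]
[ 0.47623017 -0.29755699]
[ 0.49687568 -0.29574169]
[ 0.49128734 -0.26426539]
```

Call:
{"api": "drive_tool", "payload": {
  "commands": [
    [0.026, 0.0286, 0, -1.5],
    [0.026, 0.0286, 0, -1.5],
    [0.026, 0.0286, 0, -1.5],
    [0.026, 0.0286, 0, -1.5],
    [0.026, 0.0286, 0, -1.5]
  ],
  "gripper": -1
}}

```text
time: 1.72
tcp_pos: [0.2941, -0.4861, 0.2211]
ee_rot: [0.002, 0.998, 0.055, -0.003]
wrist_force: [-0.0, -0.4, 0.7]
opening: 0.0867
```

Call:
{"api": "drive_tool", "payload": {
  "commands": [
    [0.026, 0.0286, 0, 0],
    [0.026, 0.0286, 0, 0],
    [0.026, 0.0286, 0, 0],
    [0.026, 0.0286, 0, 0],
    [0.026, 0.0286, 0, 0]
  ]
}}

```text
time: 2.13
tcp_pos: [0.4288, -0.3355, 0.2227]
ee_rot: [0.003, 0.999, 0.054, -0.002]
wrist_force: [0.7, -1.2, 0.2]
opening: 0.0871
```

Call:
{"api": "drive_tool", "payload": {
  "commands": [
    [0.026, 0.024, 0, 1.5],
    [0.024, 0.021, 0, 0],
    [0, 0, 0, 0],
    [0, 0, 0, 0]
  ]
}}

```text
time: 2.47
tcp_pos: [0.4881, -0.2769, 0.2242]
ee_rot: [0.002, 0.997, 0.076, 0.0]
wrist_force: [-1.0, -1.5, -0.0]
opening: 0.0869
```

Call:
{"api": "drive_tool", "payload": {
  "commands": [
    [-0.003, -0.007, -0.03, -0.5],
    [0, 0, -0.03, 0],
    [0, 0, -0.03, 0],
    [0, 0, 0, 0],
    [0, 0, 0, 0]
  ]
}}

```text
time: 2.88
tcp_pos: [0.485, -0.287, 0.1346]
ee_rot: [0.005, 0.998, 0.07, 0.003]
wrist_force: [0.5, -0.2, -0.1]
opening: 0.0871
```

```bash
python3 - <<'E'
from h import *
s=robot.state();print(s["tcp_pos"],s["ee_rot"],s["wrist_force"])
d=save("scene","g1.png",(280,180,420,285),5)
E
```

```text
[ 0.48501055 -0.28697869  0.1346185 ] [0.00484935 0.99750599 0.07036253 0.0027198 ] [ 0.47566537 -0.19158614 -0.11103281]
```

View pics/g1.png

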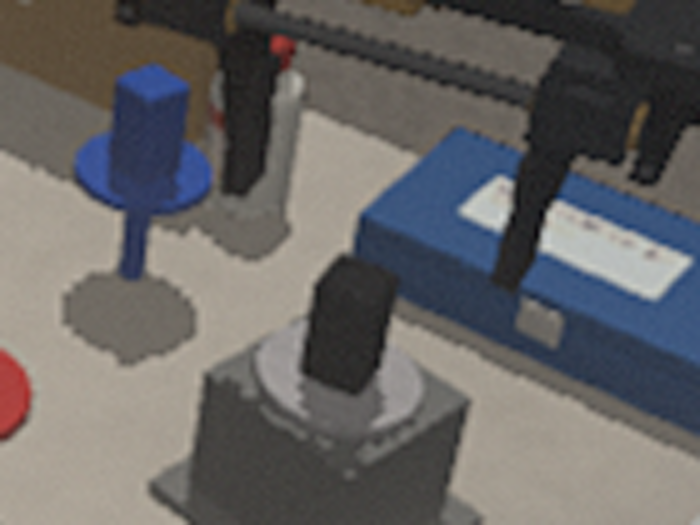

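The open fingers straddle the grip, at crop (240,185) and (510,280) with the grip at (350,320). I'll go down and close.

Call:
{"api": "drive_tool", "payload": {
  "commands": [
    [0, 0.002, -0.02, 0],
    [0, 0, -0.02, 0],
    [0, 0, -0.017, 0],
    [0, 0, 0, 0],
    [0, 0, 0, 0]
  ]
}}

```text
time: 3.35
tcp_pos: [0.4887, -0.2914, 0.0867]
ee_rot: [0.01, 0.998, 0.067, 0.008]
wrist_force: [1.2, -1.4, 1.0]
opening: 0.0872
```

Call:
{"api": "drive_tool", "payload": {
  "commands": [
    [-0.002, 0.003, 0, 0],
    [0, 0, 0, 0],
    [0, 0, 0, 0]
  ]
}}

```text
time: 3.6
tcp_pos: [0.4888, -0.2902, 0.092]
ee_rot: [0.012, 0.998, 0.067, 0.011]
wrist_force: [0.8, 0.2, 0.5]
opening: 0.0872
```

```bash
python3 - <<'E'
from h import *
s=robot.state();
for k in ("joint_positions","qd","wrist_force","wrist_torque"):print(k,s[k].round(3))
E
```

```text
joint_positions [ 0.809  0.25  -0.369  1.829  0.115  1.051 -1.041]
qd [-0.002 -0.024 -0.003 -0.012 -0.008  0.014  0.004]
wrist_force [0.762 0.234 0.465]
wrist_torque [ 0.039  0.042 -0.013]
```

Call:
{"api": "drive_tool", "payload": {
  "commands": [
    [0, 0, 0, 0],
    [0, 0, 0, 0]
  ]
}}

```text
time: 3.77
tcp_pos: [0.49, -0.2908, 0.0943]
ee_rot: [0.013, 0.998, 0.067, 0.012]
wrist_force: [-0.6, -0.2, -0.0]
opening: 0.0868
```

Call:
{"api": "drive_tool", "payload": {
  "commands": [
    [0, 0, 0, 0],
    [0, 0, 0, 0]
  ]
}}

```text
time: 3.93
tcp_pos: [0.4905, -0.2911, 0.0952]
ee_rot: [0.014, 0.998, 0.067, 0.013]
wrist_force: [0.4, -0.9, 0.2]
opening: 0.0871
```

```bash
python3 - <<'E'
from h import *
s=robot.state();
for k in ("joint_positions","qd","wrist_force","wrist_torque","tcp_pos","ee_rot"):print(k,s[k].round(4))
robot.get_image("top");s=robot.state();print(s["tcp_pos"])
robot.get_image("top");robot.get_image("top");s=robot.state();print(s["tcp_pos"],s["ee_rot"])
E
```

```text
joint_positions [ 0.8094  0.2464 -0.3694  1.8261  0.1145  1.052  -1.0404]
qd [-0.0006 -0.0035 -0.0008 -0.0032 -0.0017  0.0024  0.0013]
wrist_force [ 0.3553 -0.9342  0.1911]
wrist_torque [ 0.0797 -0.0013  0.01  ]
tcp_pos [ 0.4905 -0.2911  0.0952]
ee_rot [0.0137 0.9976 0.0668 0.0127]
[ 0.49049014 -0.2910538   0.09518098]
[ 0.49026052 -0.29096035  0.09487321] [0.01352839 0.99759276 0.06685669 0.01248411]
```

```bash
python3 - <<'E'
from h import *
A=robot.get_image("scene")["frame"]; B=robot.get_image("top")["frame"]
v=np.vstack([A[60:330,150:],B[100:,150:]])[:,:,::-1]; cv2.imwrite("pics/full.png",cv2.resize(v,None,fx=1.08,fy=1.08))
E
```

```text
(no output)
```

View pics/full.png

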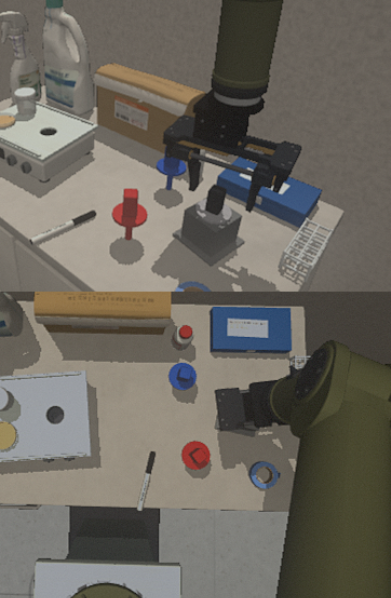

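Call:
{"api": "drive_tool", "payload": {
  "commands": [
    [-0.002, 0.003, -0.01, 0],
    [0, 0, -0.01, 0],
    [0, 0, -0.005, 0]
  ]
}}

```text
time: 4.43
tcp_pos: [0.4886, -0.2881, 0.0687]
ee_rot: [0.014, 0.998, 0.067, 0.013]
wrist_force: [-1.0, -0.6, -0.5]
opening: 0.0868
```

```bash
cat > st.py <<'E'
from h import *
s=robot.state()
for k in ("joint_positions","qd","effort","wrist_force","wrist_torque","tcp_pos","ee_rot"):print(k,s[k].round(4))
E
python3 st.py
```

```text
joint_positions [ 0.8035  0.2694 -0.3675  1.858   0.1277  0.9979 -1.0548]
qd [-0.0164  0.071   0.0078  0.0646  0.0321 -0.1177 -0.0299]
effort [-1.20800e-01 -4.17817e+01 -2.96990e+00 -2.81593e+01 -4.66000e-02
 -2.12100e-01  1.17000e-02]
wrist_force [-1.0126 -0.6263 -0.4917]
wrist_torque [0.0119 0.0175 0.0197]
tcp_pos [ 0.4886 -0.2881  0.0687]
ee_rot [0.0141 0.9976 0.0667 0.0133]
```

Call:
{"api": "drive_tool", "payload": {
  "commands": [
    [0, 0, 0.03, 0],
    [0, 0, 0.03, 0],
    [0, 0, 0, 0],
    [0, 0, 0, 0],
    [0, 0, 0, 0]
  ]
}}

```text
time: 4.85
tcp_pos: [0.4843, -0.2854, 0.1225]
ee_rot: [0.01, 0.998, 0.067, 0.008]
wrist_force: [-0.3, 0.3, -0.2]
opening: 0.0871
```

```bash
python3 st.py
```

```text
joint_positions [ 0.8148  0.2105 -0.3745  1.8086  0.0958  1.1141 -1.0292]
qd [-0.001   0.0119 -0.0006  0.0198  0.0019 -0.0046 -0.0018]
effort [ 8.68000e-02 -3.91556e+01 -2.13930e+00 -2.89926e+01 -8.40000e-03
 -7.46000e-02  6.50000e-03]
wrist_force [-0.2904  0.319  -0.1593]
wrist_torque [ 0.0228 -0.013  -0.022 ]
tcp_pos [ 0.4843 -0.2854  0.1225]
ee_rot [0.0101 0.9977 0.067  0.0083]
```

Call:
{"api": "drive_tool", "payload": {
  "commands": [
    [0, 0, 0.04, 0],
    [0, 0, 0.04, 0],
    [0, 0, 0.04, 0],
    [0, 0, 0, 0],
    [0, 0, 0, 0]
  ]
}}

```text
time: 5.27
tcp_pos: [0.4794, -0.2829, 0.2381]
ee_rot: [0.006, 0.998, 0.067, 0.002]
wrist_force: [0.2, 0.1, -1.1]
opening: 0.0871
```

Call:
{"api": "drive_tool", "payload": {
  "commands": [
    [0, 0, -0.01, 0],
    [0, 0, -0.01, 0],
    [0, 0, -0.01, 0],
    [0, 0, -0.01, 0],
    [0, 0, -0.01, 0]
  ]
}}

```text
time: 5.68
tcp_pos: [0.478, -0.2821, 0.1793]
ee_rot: [0.004, 0.998, 0.067, 0.001]
wrist_force: [0.8, -0.4, -0.4]
opening: 0.0873
```

Call:
{"api": "drive_tool", "payload": {
  "commands": [
    [0, 0, -0.01, 0],
    [0, 0, -0.01, 0],
    [0, 0, -0.01, 0],
    [0, 0, -0.01, 0],
    [0, 0, 0, 0]
  ]
}}

```text
time: 6.1
tcp_pos: [0.4741, -0.28, 0.128]
ee_rot: [0.001, 0.998, 0.067, -0.004]
wrist_force: [-0.4, -1.1, -0.7]
opening: 0.0868
```

Call:
{"api": "drive_tool", "payload": {
  "commands": [
    [0.005, -0.002, 0, 0],
    [0.005, -0.002, 0, 0.5],
    [0, 0, 0, 0],
    [0, 0, 0, 0]
  ]
}}

```text
time: 6.43
tcp_pos: [0.4861, -0.2848, 0.1285]
ee_rot: [0.001, 0.997, 0.072, -0.003]
wrist_force: [0.4, -0.5, 0.1]
opening: 0.0873
```

Call:
{"api": "drive_tool", "payload": {
  "commands": [
    [0, 0, -0.01, 0],
    [0, 0, -0.01, 0],
    [0, 0, -0.01, 0],
    [0, 0, -0.005, 0],
    [0, 0, 0, 0]
  ]
}}

```text
time: 6.85
tcp_pos: [0.487, -0.2853, 0.0913]
ee_rot: [0.002, 0.997, 0.072, -0.002]
wrist_force: [-0.6, -0.3, -0.2]
opening: 0.0871
```

Call:
{"api": "drive_tool", "payload": {
  "commands": [
    [-0.001, 0, -0.008, 0],
    [0, 0, -0.006, 0],
    [0, 0, -0.002, 0],
    [0, 0, 0, 0],
    [0, 0, 0, 0]
  ]
}}

```text
time: 7.27
tcp_pos: [0.4849, -0.2849, 0.0724]
ee_rot: [0.001, 0.997, 0.072, -0.003]
wrist_force: [0.4, -0.9, -0.1]
opening: 0.087
```

Call:
{"api": "drive_tool", "payload": {
  "commands": [
    [0, 0, 0, 0],
    [0, 0, 0, 0],
    [0, 0, 0, 0],
    [0, 0, 0, 0],
    [0, 0, 0, 0]
  ],
  "gripper": 1,
  "force": 15
}}

```text
time: 7.68
tcp_pos: [0.4859, -0.2854, 0.0737]
ee_rot: [0.002, 0.997, 0.072, -0.002]
wrist_force: [-0.7, 1.2, 0.8]
opening: 0.0616
```

Call:
{"api": "drive_tool", "payload": {
  "commands": [
    [0, 0, 0, 0],
    [0, 0, 0, 0],
    [0, 0, 0, 0],
    [0, 0, 0, 0],
    [0, 0, 0, 0]
  ]
}}

```text
time: 8.1
tcp_pos: [0.4862, -0.2855, 0.0743]
ee_rot: [0.002, 0.997, 0.072, -0.002]
wrist_force: [-0.3, -0.3, 0.8]
opening: 0.0283
```

Call:
{"api": "drive_tool", "payload": {
  "commands": [
    [0, 0, 0, 0],
    [0, 0, 0, 0],
    [0, 0, 0, 0],
    [0, 0, 0, 0]
  ],
  "force": 25
}}

```text
time: 8.43
tcp_pos: [0.4862, -0.2855, 0.0743]
ee_rot: [0.002, 0.997, 0.072, -0.002]
wrist_force: [0.2, 0.4, 0.8]
opening: 0.024
```

Call:
{"api": "drive_tool", "payload": {
  "commands": [
    [0, 0, 0.01, 0],
    [0, 0, 0.01, 0],
    [0, 0, 0.01, 0],
    [0, 0, 0.01, 0],
    [0, 0, 0.01, 0]
  ]
}}

```text
time: 8.85
tcp_pos: [0.4841, -0.2842, 0.1258]
ee_rot: [0.001, 0.997, 0.072, -0.004]
wrist_force: [0.1, 0.4, -1.7]
opening: 0.0242
```

Call:
{"api": "drive_tool", "payload": {
  "commands": [
    [0, 0, 0.015, 0],
    [0, 0, 0.02, 0],
    [0, 0, 0.015, 0],
    [0, 0, 0.01, 0],
    [0, 0, 0, 0]
  ]
}}

```text
time: 9.27
tcp_pos: [0.485, -0.2845, 0.1958]
ee_rot: [0.003, 0.997, 0.072, -0.002]
wrist_force: [0.1, -0.0, -1.2]
opening: 0.024
```

Call:
{"api": "drive_tool", "payload": {
  "commands": [
    [0, 0.015, 0, 0],
    [0, 0.025, 0, 0],
    [0, 0.03, 0, 0],
    [0, 0.03, 0, 0],
    [0, 0.03, 0, 0]
  ]
}}

```text
time: 9.68
tcp_pos: [0.4811, -0.1549, 0.1935]
ee_rot: [0.003, 0.998, 0.065, -0.003]
wrist_force: [0.9, -0.3, -1.2]
opening: 0.0239
```

Call:
{"api": "drive_tool", "payload": {
  "commands": [
    [0, 0.03, 0, 0],
    [0, 0.03, 0, 0],
    [0, 0.03, 0, 0],
    [0, 0.03, 0, 0],
    [0, 0.03, 0, 0]
  ]
}}

```text
time: 10.1
tcp_pos: [0.4745, 0.008, 0.1886]
ee_rot: [0.002, 0.998, 0.067, -0.007]
wrist_force: [0.5, 0.3, -2.1]
opening: 0.0238
```

Call:
{"api": "drive_tool", "payload": {
  "commands": [
    [0, 0.025, 0, 0],
    [-0.001, 0.025, 0, 0],
    [-0.001, 0.02, 0, 0],
    [0, 0.012, 0, 0],
    [0, 0, 0, 0]
  ]
}}

```text
time: 10.52
tcp_pos: [0.4637, 0.1078, 0.1845]
ee_rot: [0.001, 0.997, 0.075, -0.011]
wrist_force: [-0.6, -0.0, -1.7]
opening: 0.0241
```

Call:
{"api": "drive_tool", "payload": {
  "commands": [
    [0, 0, 0, 0],
    [0, 0, 0, 0],
    [0, 0, 0, 0]
  ]
}}

```text
time: 10.77
tcp_pos: [0.4613, 0.1076, 0.1828]
ee_rot: [0.001, 0.997, 0.076, -0.013]
wrist_force: [0.4, -0.3, -1.7]
opening: 0.0242
```

```bash
python3 - <<'E'
from h import *
A=save("scene","s1.png",(150,110,270,210),4); B=save("top","t1.png",(150,170,250,270),4)
a=cv2.imread("pics/s1.png");b=cv2.imread("pics/t1.png");cv2.imwrite("pics/st1.png",np.hstack([a,b[:400,:320]]))
E
python3 st.py
```

```text
joint_positions [ 0.4476  0.0217 -0.7308  1.8832  0.0124  1.2683 -1.7061]
qd [ 0.0019  0.0004 -0.0015 -0.009   0.0002 -0.0022 -0.0022]
effort [-2.88100e-01 -2.50634e+01 -6.82500e-01 -3.10406e+01 -6.84000e-02
  8.05000e-02  6.60000e-03]
wrist_force [-0.4789 -0.0672 -1.3717]
wrist_torque [ 0.023   0.0077 -0.0077]
tcp_pos [0.4616 0.1072 0.1829]
ee_rot [ 0.0014  0.997   0.0758 -0.013 ]
```

View pics/st1.png

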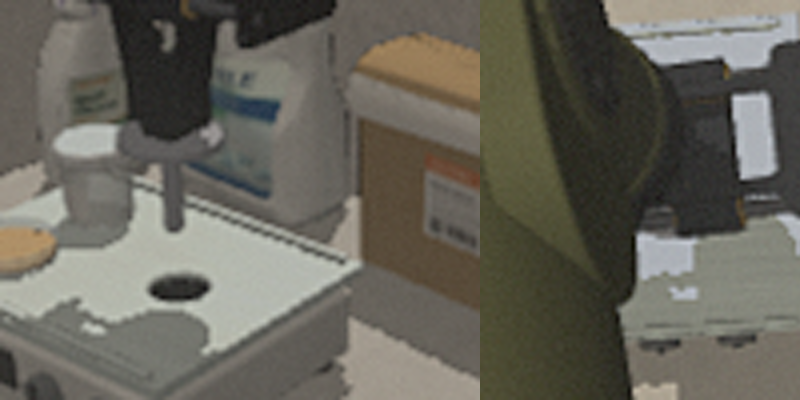

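The pin is held upright above the platform: tip at crop (173,230), opening at crop (180,287), pot and dish undisturbed. I'll compare the projections.

```bash
python3 - <<'E'
from h import *
A=robot.get_image("scene")
t=np.array([.4599,.1069,.1166])
print("tip pred",proj(A,t),"obs",(193.0,167.2)); 
for p in [(.467,.117),(.461,.111),(.465,.115)]: print(p,proj(A,[*p,.072]))
g=cv2.cvtColor(A["frame"],cv2.COLOR_RGB2GRAY); print(g[175:190,184:206])
m=A["frame"][150:172,184:203]; print(cv2.cvtColor(m,cv2.COLOR_RGB2GRAY)[8:])
E
```

```text
tip pred [193.86821277 165.92556033] obs (193.0, 167.2)
(0.467, 0.117) [194.59178302 180.14116259]
(0.461, 0.111) [194.31943703 181.88148098]
(0.465, 0.115) [194.50150336 180.71805875]
[[181 181 180 183 180 181 181 180 180 179 180 180 181 180 181 180 179 181
  178 182 181 183]
 [181 181 179 181 181 183 183 182 184 183 187 185 185 183 183 181 181 182
  183 179 184 178]
 [180 182 181 184 181 183 186 182 181 179 176 168 169 169 183 184 186 186
  182 181 182 181]
 [179 179 180 183 180 179 168 149 140 140 135 130 127 129 142 149 160 178
  183 184 183 179]
 [181 184 185 183 160 136 116  95  85  78  82  78  76  87  93  95 114 142
  173 184 182 182]
 [183 182 181 154 112  84  68  69  60  45  49  42  40  62  59  53  69  80
  141 179 186 183]
 [182 186 168 116  61  51  40  55  54  47  48  46  47  46  48  44  39  39
  109 168 185 184]
 [183 187 154  87  39  42  46  49  49  47  46  49  50  50  48  45  36  38
  124 176 187 181]
 [182 184 176 116  35  36  42  42  44  48  46  45  49  43  39  31  63 129
  176 187 183 181]
 [183 182 187 174 136  83  36  29  36  35  34  35  28  29  62  78 133 184
  18
[... 915 characters left out ...]
 109  79  84  77  77 161 193 191 174 159 155
  119]
 [188 183 180 181 179 186 174 121  79  85  80  72 153 191 186 185 188 191
  170]
 [183 183 183 180 180 184 173 119  80  85  76  59 147 189 182 181 184 181
  186]
 [182 184 183 179 183 184 182 135  74  80  75  68 151 186 182 180 182 181
  182]
 [181 179 181 180 179 183 187 155 101  73  82 136 176 182 179 180 182 180
  182]
 [179 181 182 182 181 181 184 179 165 154 159 179 185 182 179 179 179 181
  181]
 [179 179 181 179 178 181 181 181 185 187 189 184 182 181 179 180 182 179
  181]
 [179 179 178 181 177 180 177 180 181 181 181 181 183 181 181 182 182 181
  180]
 [178 179 178 178 179 180 178 178 178 182 181 180 180 182 182 181 180 181
  183]]
```

Call:
{"api": "drive_tool", "payload": {
  "commands": [
    [0.004, 0.005, 0, 0],
    [0.003, 0.004, 0, 0],
    [0, 0, 0, 0],
    [0, 0, 0, 0]
  ]
}}

```text
time: 11.25
tcp_pos: [0.4705, 0.1152, 0.1832]
ee_rot: [0.001, 0.997, 0.074, -0.012]
wrist_force: [0.1, 0.3, -1.6]
opening: 0.0242
```

Call:
{"api": "drive_tool", "payload": {
  "commands": [
    [0, 0, -0.015, 0],
    [0, 0, -0.015, 0],
    [0, 0, 0, 0],
    [0, 0, 0, 0]
  ]
}}

```text
time: 11.58
tcp_pos: [0.4717, 0.1155, 0.1533]
ee_rot: [0.001, 0.997, 0.074, -0.012]
wrist_force: [0.2, 0.2, -2.0]
opening: 0.024
```

Call:
{"api": "drive_tool", "payload": {
  "commands": [
    [-0.003, 0.001, 0, 0],
    [0, 0, 0, 0],
    [0, 0, -0.01, 0],
    [0, 0, -0.01, 0],
    [0, 0, 0, 0]
  ]
}}

```text
time: 12.0
tcp_pos: [0.4699, 0.1167, 0.1344]
ee_rot: [0.001, 0.997, 0.073, -0.01]
wrist_force: [-1.0, -0.4, -2.7]
opening: 0.0238
```

Call:
{"api": "drive_tool", "payload": {
  "commands": [
    [0, 0, -0.01, 0],
    [0, 0, -0.01, 0],
    [0, 0, 0, 0],
    [0, 0, 0, 0],
    [0, 0, 0, 0]
  ]
}}

```text
time: 12.42
tcp_pos: [0.4689, 0.1166, 0.1107]
ee_rot: [0.001, 0.997, 0.073, -0.011]
wrist_force: [-0.1, -0.1, -1.7]
opening: 0.0241
```

Call:
{"api": "drive_tool", "payload": {
  "commands": [
    [0, 0, -0.003, 0],
    [0, 0, -0.003, 0],
    [0, 0, -0.002, 0],
    [0, 0, 0, 0]
  ]
}}

```text
time: 12.75
tcp_pos: [0.4696, 0.1167, 0.1027]
ee_rot: [0.001, 0.997, 0.073, -0.01]
wrist_force: [0.7, 0.1, -1.0]
opening: 0.0242
```

Call:
{"api": "drive_tool", "payload": {
  "commands": [
    [0, 0, -0.002, 0],
    [0, 0, -0.002, 0],
    [0, 0, -0.001, 0]
  ]
}}

```text
time: 13.0
tcp_pos: [0.4702, 0.1168, 0.0979]
ee_rot: [0.001, 0.997, 0.073, -0.009]
wrist_force: [-1.0, -0.6, 1.8]
opening: 0.0239
```

Call:
{"api": "drive_tool", "payload": {
  "commands": [
    [0.002, 0, 0, 0],
    [0.002, 0, -0.001, 0],
    [0, 0, -0.001, 0]
  ]
}}

```text
time: 13.25
tcp_pos: [0.4739, 0.1171, 0.0966]
ee_rot: [0.001, 0.997, 0.073, -0.01]
wrist_force: [-1.3, -0.5, 3.9]
opening: 0.024
```

Call:
{"api": "drive_tool", "payload": {
  "commands": [
    [-0.001, 0.002, -0.001, 0],
    [-0.001, 0.002, -0.001, 0],
    [0, 0, -0.001, 0]
  ]
}}

```text
time: 13.5
tcp_pos: [0.4741, 0.1188, 0.0953]
ee_rot: [0.004, 0.997, 0.073, -0.009]
wrist_force: [-2.6, -0.2, 7.3]
opening: 0.0236
```

Call:
{"api": "drive_tool", "payload": {
  "commands": [
    [0, 0.001, 0.002, 0],
    [0, 0.002, 0, 0],
    [-0.001, 0.002, 0, 0]
  ]
}}

```text
time: 13.75
tcp_pos: [0.4743, 0.1227, 0.098]
ee_rot: [0.005, 0.997, 0.072, -0.007]
wrist_force: [0.5, -0.9, 1.9]
opening: 0.0238
```

Call:
{"api": "drive_tool", "payload": {
  "commands": [
    [-0.002, 0, 0, 0],
    [-0.002, 0, -0.0005, 0],
    [-0.002, 0, -0.0005, 0]
  ]
}}

```text
time: 14.0
tcp_pos: [0.4686, 0.1247, 0.0965]
ee_rot: [0.003, 0.997, 0.073, -0.006]
wrist_force: [0.4, -1.7, -0.7]
opening: 0.0234
```

Call:
{"api": "drive_tool", "payload": {
  "commands": [
    [-0.002, 0, -0.0005, 0],
    [-0.002, 0, 0, 0],
    [-0.002, 0, -0.0005, 0]
  ]
}}

```text
time: 14.25
tcp_pos: [0.466, 0.1255, 0.0965]
ee_rot: [0.003, 0.997, 0.073, -0.001]
wrist_force: [4.4, 0.0, 1.1]
opening: 0.0241
```

The tip sank to about 2 mm below the plate with almost no load, then met side resistance (+4.4 N in x), so the socket looks to be here. I'll ease back and feel downward.

Call:
{"api": "drive_tool", "payload": {
  "commands": [
    [0.002, 0, -0.0005, 0],
    [0, 0, -0.001, 0],
    [0, 0, -0.001, 0]
  ]
}}

```text
time: 14.5
tcp_pos: [0.4675, 0.1258, 0.0941]
ee_rot: [0.002, 0.997, 0.073, -0.002]
wrist_force: [3.2, 0.0, -0.6]
opening: 0.024
```

Call:
{"api": "drive_tool", "payload": {
  "commands": [
    [0.001, 0, -0.001, 0],
    [0.0005, 0, -0.002, 0],
    [0, 0, -0.002, 0]
  ]
}}

```text
time: 14.75
tcp_pos: [0.4679, 0.1259, 0.0879]
ee_rot: [0.002, 0.997, 0.073, -0.003]
wrist_force: [2.5, -0.1, -1.4]
opening: 0.0239
```

Call:
{"api": "drive_tool", "payload": {
  "commands": [
    [0.001, 0, -0.0015, 0],
    [0, 0, -0.001, 0],
    [0, 0, -0.0005, 0]
  ]
}}

```text
time: 15.0
tcp_pos: [0.4681, 0.1258, 0.0843]
ee_rot: [0.002, 0.997, 0.073, -0.004]
wrist_force: [-1.8, -1.8, 12.9]
opening: 0.0237
```

Call:
{"api": "drive_tool", "payload": {
  "commands": [
    [0, 0, 0.0005, 0],
    [0, 0, 0, 0],
    [0, 0, 0, 0],
    [0, 0, 0, 0]
  ]
}}

```text
time: 15.33
tcp_pos: [0.4682, 0.1259, 0.0846]
ee_rot: [0.002, 0.997, 0.073, -0.004]
wrist_force: [1.6, -0.0, -0.3]
opening: 0.0238
```

```bash
python3 - <<'E'
from h import *
a=save("scene","s2.png",(150,110,270,210),6); s=robot.state(); print(s["tcp_pos"],s["wrist_force"])
E
```

```text
[0.46809637 0.12588753 0.08451402] [ 1.26694567 -0.03858301 -0.87835686]
```

View pics/s2.png

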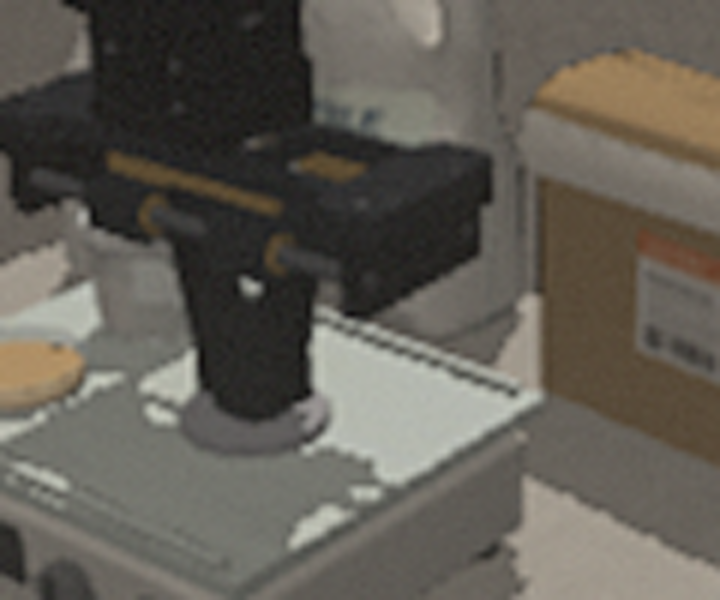

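The collar lies flat on the platform at crop (255,430), and the pot and dish are undisturbed. Releasing by half-opening.

Call:
{"api": "drive_tool", "payload": {
  "commands": [
    [0, 0, 0, 0],
    [0, 0, 0, 0],
    [0, 0, 0, 0],
    [0, 0, 0, 0],
    [0, 0, 0, 0]
  ],
  "gripper": 0
}}

```text
time: 15.8
tcp_pos: [0.4659, 0.1257, 0.0839]
ee_rot: [0.003, 0.997, 0.073, -0.007]
wrist_force: [0.1, -0.4, -0.3]
opening: 0.0423
```

Call:
{"api": "drive_tool", "payload": {
  "commands": [
    [0, 0, 0, 0],
    [0, 0, 0, 0],
    [0, 0, 0, 0]
  ]
}}

```text
time: 16.05
tcp_pos: [0.4655, 0.1257, 0.0838]
ee_rot: [0.003, 0.997, 0.073, -0.007]
wrist_force: [-0.2, 0.2, 0.8]
opening: 0.0434
```

Call:
{"api": "drive_tool", "payload": {
  "commands": [
    [0, 0, 0.01, 0],
    [0, 0, 0.02, 0],
    [0, 0, 0.02, 0],
    [0, 0, 0.03, 0],
    [0, 0, 0.03, 0]
  ]
}}

```text
time: 16.47
tcp_pos: [0.4595, 0.125, 0.1937]
ee_rot: [0.002, 0.997, 0.074, -0.014]
wrist_force: [1.9, 0.1, 0.7]
opening: 0.0436
```

Call:
{"api": "drive_tool", "payload": {
  "commands": [
    [0, -0.02, 0.03, 0],
    [0, -0.03, 0.01, 0],
    [0, -0.04, 0, 0],
    [0, -0.04, 0, 0],
    [0, -0.04, 0, 0]
  ]
}}

```text
time: 16.88
tcp_pos: [0.4628, -0.037, 0.2499]
ee_rot: [0.002, 0.996, 0.086, -0.003]
wrist_force: [1.0, -0.5, -0.6]
opening: 0.0436
```

Call:
{"api": "drive_tool", "payload": {
  "commands": [
    [0, -0.04, 0, 0],
    [0, -0.04, 0, 0],
    [0, -0.03, 0, 0],
    [0, 0, 0, 0],
    [0, 0, 0, 0]
  ]
}}

```text
time: 17.3
tcp_pos: [0.4605, -0.1623, 0.2554]
ee_rot: [0.005, 0.997, 0.08, -0.0]
wrist_force: [-0.0, 0.6, 0.2]
opening: 0.0437
```

```bash
python3 - <<'E'
from h import *
a=save("scene","s3.png",(130,110,250,210),3.3); b=save("top","t3.png",(120,170,240,270),3.3)
A=cv2.imread("pics/s3.png");B=cv2.imread("pics/t3.png");cv2.imwrite("pics/end.png",np.hstack([A,B]))
for c,d in(("scene",a),("top",b)):
    for n in("lock_pin_grip","lock_pin_collar","pot","dish","small_bottle"): print(c,n,rec(d,c,n)[:3])
E
```

```text
scene lock_pin_grip [(0.91, [0.3814, -0.1853, 0.0596], [269.0, 259.0]), (0.82, [0.5459, -0.1588, 0.0577], [308.0, 216.0]), (0.78, [0.4585, 0.1152, 0.0871], [192.0, 176.0])]
scene lock_pin_collar [(0.82, [0.3807, -0.1861, 0.0557], [269.0, 261.0]), (0.78, [0.5466, -0.1566, 0.0599], [307.0, 215.0]), (0.57, [0.4513, 0.1127, 0.0848], [190.0, 178.0])]
scene pot [(0.85, [0.4811, 0.2086, 0.1107], [174.0, 153.0])]
scene dish [(0.7, [0.4218, 0.2246, 0.0717], [152.0, 172.0])]
scene small_bottle [(0.91, [0.6332, -0.1598, 0.0469], [329.0, 204.0])]
top lock_pin_grip [(0.85, [0.4658, 0.1203, 0.0771], [199.0, 214.0]), (0.73, [0.3889, -0.1724, 0.0579], [327.0, 252.0]), (0.64, [0.5491, -0.1489, 0.0621], [318.0, 181.0])]
top lock_pin_collar [(0.64, [0.3894, -0.175, 0.0606], [329.0, 252.0]), (0.64, [0.5535, -0.1437, 0.0601], [315.0, 180.0]), (0.25, [0.4649, 0.1226, 0.0757], [198.0, 214.0])]
top pot [(0.71, [0.492, 0.2203, 0.1267], [149.0, 199.0]), (0.71, [0.4616, 0.1203, 0.0761], [199.0, 216.0])]
top dish [(0.92, [0.4209, 0.2265, 0.0793], [151.0, 233.0]), (0.38, [0.4635, 0.1234, 0.0792], [197.0, 215.0]), (0.31, [0.4637, 0.155, 0.0735], [184.0, 215.0])]
top small_bottle [(0.93, [0.6389, -0.1475, 0.0648], [318.0, 143.0]), (0.19, [0.4209, 0.23, 0.081], [149.0, 233.0])]
```

View pics/end.png

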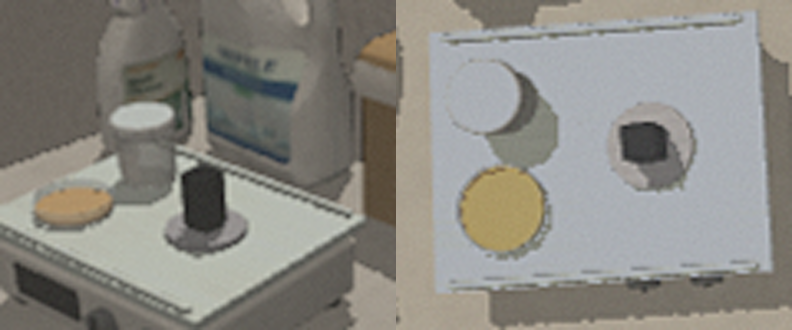

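The pin stands upright with its collar flat on the platform: scene crop (205,230), top crop (652,147). It sits about 8 mm from the opening's centre. The pot and dish are unchanged and the gripper is clear.

```bash
python3 -c "
from bench import robot
print(robot.state()['time'],robot.sign_off())"
```

```text
the job is handed in; nothing more can be done
17.9 None
```

The lock pin is seated in the shaker's hidden socket, released, and the job was handed in at 17.9 s; the robot gave no verdict.

**What I did:** I pulled the black-gripped pin from the grey stand and left the red and blue look-alikes alone. I lowered the pin through the opening and felt over the plate at about 3–9 N. The socket was about 8 mm from the opening's centre, towards +y. I lowered the pin until the collar met the platform, eased off, opened the gripper and moved clear.

**Last checks:**
- **Height:** at seating the tool was 84.3 mm up, as worked out for the collar on the platform.
- **Pictures:** the pin stands upright with its collar flat, about 8 mm from the opening's centre (limit 14 mm).
- **Bystanders:** the pot, dish and small bottle read within about 3 mm of their starting places.

**What was off:**
- The arm drifted and tilted by up to about 2° during fast descents, so I moved slowly from then on.
- The search pressed the plate down about 3 mm once, estimated from force and height.
- Seating ended with a brief push of about 13–14 N, below the limits.
- The scene camera first placed the opening about 8 mm away from the top camera's reading. Comparing the pin's tip in the scene image with its known position explained most of that gap, so I used the top camera's value.

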